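Tuck the forming plate under the lip of the weaving fixture and clamp it

TASK

Take the round forming plate off the sloped rest and put it into the round recess of the weaving fixture: slip its edge under the fixed steel lip first, then lower it until it lies flat and fully home, and let go of it. Then swing the hinged clamp over and close it fully onto the plate. Leave the trays, the bowl, the bottle and the pliers alone.

Things in the scene. Friction and masses are not known exactly. Their poses are not given: they have to be found in the camera images.
- plate: Pale round wooden plate, diameter 130 mm, 12 mm thick, about 0.22 kg, with a blue grip rib across its middle: 24 mm wide (plate x), 70 mm long (plate y), top 52 mm above the underside. Origin: centre of the underside; z: its normal, rib side. Starts loose on the rest, tilted 30 degrees: normal leaning to the rest's -x, y level, +x up the slope.
- rest: Fixed dark sloped rest, 130 by 130 mm, left or right of the fixture, turned up to 0.35 rad. Its board rises at 30 degrees towards its +x, from 16 to 84 mm high; two brass pegs, standing 11 mm out of the board, hold the plate's lower edge. Origin: centre of its footprint on the table; the plate's underside centre starts 50 mm above it.
- fixture: Fixed green-painted wooden block, 170 mm wide (y), x from -90 to +110 mm, 46 mm high, turned up to 0.35 rad. Origin: on the table under the centre of its round recess: diameter 134 mm, floor 25 mm and rim 46 mm above the table. The steel lip is on its -x side, the clamp on its +x side.
- lip_edge (a point): Middle of the lower inner edge of the fixed steel lip, at x = -52 mm, y = 0, 46 mm above the table. The lip is 90 mm wide (y), 6 mm thick, and overhangs the recess by 15 mm, so a level plate cannot be lowered in: the plate's edge goes under it first, plate tilted about 15 to 25 degrees, normal leaning to the fixture's -x.
- seat (a point): Centre of the floor of the recess, 25 mm above the table; axes as the fixture's. The plate is home when its underside centre is here and it is level; its turn about the vertical does not matter. Its top face is then 9 mm below the rim.
- clamp (a joint): Clamp angle, rad. 0 is closed: the arm lies level, pointing to the fixture's -x, its rubber foot (50 mm from the recess's centre) 1.5 mm above a plate that is fully home; a plate not home stops it. Grows to 2.3 as the arm swings up and outwards; starts at 1.8 to 2.2. The stiff hinge (0.09 N m) stays where left. Arm 60 mm long, 24 wide, 10 thick.
- clamp_hinge (a point): Point on the clamp's hinge axis: 97 mm to the +x side of the recess's centre, 58 mm above the table. The axis runs along the fixture's y.
- clamp_bar (a point): Middle of the clamp's red crossbar (76 mm long along the fixture's y, 16 mm thick), 50 mm along the arm from the hinge, 11 mm to the side of the arm that faces up when closed (outwards, to +x, when open).
- trays: Bystander: stack of three rattan trays, 156 mm by 111 mm (x by y), 100 mm high, on the other side of the fixture from the rest. Origin: centre of its underside.
- bowl: Bystander: steel bowl, diameter 110 mm, 45 mm high. Origin: centre of its underside.
- bottle: Bystander: closed brown bottle, diameter 64 mm, 190 mm high, upright. Origin: centre of its underside.
- pliers: Bystander: pliers with blue grips lying flat, 180 mm long (along its x), up to 58 mm wide, 15 mm high. Origin: about their middle, on the table.

How it is judged:
On the way, in this order (a step that is already met when the one before it is completed fails the run):
1. the plate lies level and fully home in the recess, let go, with the clamp still open (horizontal distance between plate and seat below 0.005 m and z of plate in the frame of seat below 0.003 m and angle between plate's own z axis and vertical below 0.04 rad and contact force between the fingers and plate below 0.1 N and value of joint clamp above 1 rad), for 0.2 s.
2. the clamp is closed (value of joint clamp below 0.08 rad), for 0.2 s.
At the end, for the whole second after the job is handed in: The plate lies level (within 0.04 rad) on the floor of the recess (within 3 mm of it in height and 5 mm of its centre), at rest, and the clamp is closed over it (joint below 0.08 rad) (horizontal distance between plate and seat below 0.005 m and z of plate in the frame of seat below 0.003 m and angle between plate's own z axis and vertical below 0.04 rad and value of joint clamp below 0.08 rad and linear speed of plate below 0.02 m/s); the robot touches nothing.
It fails at once if the trays are moved more than 20 mm (distance of trays from where it was at the start of the episode above 0.02 m).
It fails at once if the bowl is moved more than 20 mm (distance of bowl from where it was at the start of the episode above 0.02 m).
It fails at once if the bottle is moved more than 20 mm or tipped (distance of bottle from where it was at the start of the episode above 0.02 m or angle between bottle's own z axis and vertical above 0.3 rad).
It fails at once if the pliers are moved more than 20 mm (distance of pliers from where it was at the start of the episode above 0.02 m).
It also fails if it takes over 72 s, if anything falls off the work surface, if the arm or the gripper's body presses on something with over 40 N, if the wrist force passes 120 N, or if a joint passes its speed limit or range.

ROBOT

A 7-joint arm with a two-finger parallel gripper is mounted at the origin on the work surface. World frame = base frame: x ahead of the robot, y to its left, z up, the work surface at z = 0. Lengths are in m, angles in rad, forces in N, time in s.
With the tool pointing down it reaches from about 0.4 to 0.85 m from the base axis. Payload 10.4 kg.
Tool frame: the origin (TCP) lies between the finger pads; the fingertips stand 22 mm ahead of it and the grasp point (between the pads) lies 3 mm ahead of it; z points along the fingers, y is the line along which they close (so a half turn about z gives the same grasp; the last joint's range is limited). The gripper opens to 85 mm and grips with 20 to 120 N. Pads are 22 mm wide; open, the fingers measure 114 mm over their backs; the gripper's body (76 mm by 85 mm) begins 54 mm behind the grasp point. The pads swing forward as they close: fully open they stand 13 mm farther back than shut.
Start: joints at [1.105, 0.332, -0.065, 1.46, 0.022, 1.35, -0.088], TCP at [0.268, -0.565, 0.253] pointing down, gripper open.
Joint ranges: [-2.6, 2.6], [-0.5, 2.12], [-1.47, 1.34], [0.16, 2.42], [-1.27, 4.41], [0.06, 2.06], [-2.6, 2.6]. Speed limits (rad/s): [2.22, 2.22, 2.79, 2.79, 3.14, 3.14, 3.14].

INTERFACE

Orientations are given as a unit quaternion [x, y, z, w].
In Python, from workcell import manip, camera, ticket, boxes_of, outline_of gives the robot as it stands.
- The arm moves only by the tool carry_out, never from a script. Its argument "deltas" is a list of rows, each a list of 5 numbers: the shift along the tool's x, y, z as a fraction of full scale, then the turn about the tool's z as a fraction of full scale, then the opening, from -1 (shut) to 1 (fully open), so that 0 is half open. In form: [[tx, ty, tz, spin, gripper], ...]. A call has 1 to 20 rows; each row is the pose to reach, as a shift and turn from the pose commanded when the call began, along the tool's axes at that moment; what a row does not reach only later rows make up. Full scale, the value 1, is 150 mm for a shift and 30 degrees for a turn. A row lasts 1/8 s, in which the tool goes at most 62.5 mm and 10.7 degrees, less where a joint would pass 70% of its speed; a pose out of reach is approached as far as the arm can. A call with a number of a shift or a turn outside -1 to 1 is refused whole. A call with a gripper value outside its range is refused whole. The fingers move at their own pace and stop on an object; "force" is the grip in N (left out, the last holds). Time passes only in rows, so rows that repeat a pose let the fingers close. It gives the time, the measured TCP pose, the force, the opening and the grip force at its end, in the units of the state.
- manip.get_obs(): the state, without advancing time (a new reading comes with each control period).
- camera(name): name is "scene" or "top"; returns a dict with "img" (384x512x3 uint8, red, green, blue), "depth" (384x512 float32, m along the optical axis (not along the pixel's ray), 0 where there is no reading), "vertical_fov" (degrees; the focal length in pixels is half the picture's height over the tangent of half this angle, whatever the lens; pixels are square), "cx", "cy" (the principal point, pixels), "R" (3x3) and "t" (3): a world point X has camera coordinates R X + t. Camera axes: x right, y down, z forward; pixel columns grow to the right and rows downward; lengths in m; the calibration is good to about 2 mm. A picture is of the moment at which its call begins.
- ticket.hand_in(): hands the job in; it is judged then, once.
Trained networks look in a picture, given as the dict that the camera call returned (one of the last four; its "shot" number tells which), for a name from the list of things; names that differ only in an ending like _2 or _b are one class to them, and where a whole thing is asked for, a point or a joint stands for the part that bears it (a point fixed in the world has none). Each returns a list of dicts, best first, with "conf" (0 to 1); they miss things now and then, are a little off and sometimes report something else, mostly with a low value. They report only what shows in the picture. A call takes as long as a camera call.
- boxes_of(query, picture): "position" ([x, y, z] in m, in world coordinates, good to about 4 mm: the middle of the surface that is visible of it).
- outline_of(query, picture): "region" (384x512 bool, what is visible of it).
The state is a dict: "clock": time; "joint_pos": joint angles; "joint_velocities": joint speeds; "tau": joint torques, N m; "position": TCP position; "ee_rot": TCP orientation; "ft_force": force on the tool from outside, world axes, zero at the start; "torque": the same for the moment, N m; "grip_width": opening from 0.0 (shut) to 1.0 (fully open); "grasp_force": force on a finger pad.
Only numpy, scipy, OpenCV 4.12 (cv2) and the standard library are available. Lean on these libraries where they do the work, as an engineer would, in place of code of your own. Each camera call takes 0.05 s, during which the arm holds its last target. There are 200 camera calls.

## Working session

There is one attempt and no reset: what is moved stays moved. The work goes in short steps, Python scripts to look and compute and a tool call to move; the robot and the scene stay as the last step left them, time stands still between calls to the robot, and variables do not carry over. Pictures are saved under pics/ and viewed, at most 10 in all, crops included, and the job is handed in when it is done.

Besides the shell and the picture viewer there is one more tool, called by a JSON object that holds its "op" and its "data", one argument or row to a line. carry_out: Moves the arm, as the interface text tells. Its arguments: {"type":"object","properties":{"deltas":{"type":"array","items":{"type":"array","items":{"type":"number"}}},"force":{"type":"number"}},"required":["deltas"]}

```bash
mkdir -p pics; ls; cat > h.py <<'E'
import numpy as np, cv2
from workcell import manip, camera, ticket, boxes_of, outline_of
def cloud(p):
    h,w=p["depth"].shape; f=h/2/np.tan(np.radians(p["vertical_fov"])/2)
    v,u=np.mgrid[:h,:w]; d=p["depth"]
    X=np.stack([(u-p["cx"])*d/f,(v-p["cy"])*d/f,d],-1)
    return (X-p["t"])@p["R"]   # R^T (X-t)
def save(p,n): cv2.imwrite(f"pics/{n}.png",p["img"][:,:,::-1])
E
python3 - <<'E'
from h import *
np.set_printoptions(precision=4,suppress=True)
o=manip.get_obs(); print({k:np.round(o[k],3) for k in("clock","position","ee_rot","grip_width")})
ims=[]
for c in("scene","top"):
    p=camera(c); ims.append(p["img"]); C=cloud(p); print(c, p["R"].tolist(), p["t"])
    np.savez(f"{c}.npz",C=C,d=p["depth"],img=p["img"])
    for q in("plate","rest","fixture","clamp_bar","clamp","trays","bowl","bottle","pliers","lip_edge"):
        try:
            b=boxes_of(q,p); m=outline_of(q,p)
            print(q,[(np.round(x["position"],3).tolist(),round(x["conf"],2)) for x in b[:2]],[(int(x["region"].sum()),round(x["conf"],2)) for x in m[:2]])
            if m: np.save(f"{c}_{q}.npy",m[0]["region"])
        except Exception as e: print(q,e)
for c,i in zip("st",ims): cv2.imwrite(f"pics/{c}0.png",i[:,:,::-1])
E
```

```text
pics
{'clock': np.float64(0.0), 'position': array([ 0.268, -0.564,  0.253]), 'ee_rot': array([ 0.976,  0.22 , -0.   , -0.001]), 'grip_width': np.float64(0.999)}
scene [[-0.15769044742604363, 0.9874437540786162, -0.009410383717116149], [0.6342280326194141, 0.09396995058425618, -0.7674141326734215], [-0.7568939988071525, -0.1269822070934414, -0.641082673023844]] [ 0.0957 -0.3748  1.6828]
plate [] [(564, 0.67)]
rest [([0.59, -0.259, 0.034], 0.61)] [(1030, 0.68), (266, 0.67)]
fixture [([0.608, 0.027, 0.047], 0.8), ([0.67, 0.032, 0.103], 0.24)] [(3062, 0.74)]
clamp_bar [([0.669, 0.037, 0.106], 0.56)] [(3105, 0.53)]
clamp [([0.669, 0.033, 0.106], 0.5)] [(299, 0.8), (3110, 0.26)]
trays [([0.584, 0.266, 0.074], 0.91)] [(2647, 0.68)]
bowl [([0.758, 0.241, 0.021], 0.68)] [(1255, 0.83)]
bottle [([0.796, -0.23, 0.1], 0.89)] [(1364, 0.59)]
pliers [([0.818, 0.009, 0.013], 0.82)] [(536, 0.7), (1178, 0.16)]
lip_edge [([0.605, 0.023, 0.045], 0.68), ([0.67, 0.034, 0.106], 0.15)] [(3117, 0.89)]
top [[0.017582427122652466, -0.9998452777006713, -0.0005281251212883104], [-0.9909933658026483, -0.017356628905402526, -0.13278138562380826], [0.13275167491077072, 0.002857987527485856, -0.9911452086932961]] [0.0028 0.6532 0.9475]
plate [([0.533, -0.276, 0.074], 0.62)] [(2289, 0.96)]
rest [([0.564, -0.24, 0.056], 0.84)] [(1195, 0.91), (2297, 0.51)]
fixture [([0.562, 0.017, 0.049], 0.81)] [(6340, 0.87)]
clamp_bar [([0.665, 0.029, 0.103], 0.72)] [(349, 0.65), (1530, 0.51)]
clamp [([0.666, 0.029, 0.11], 0.58)] [(376, 0.72), (2325, 0.32)]
trays [([0.551, 0.266, 0.075], 0.78)] [(4000, 0.58)]
bowl [([0.781, 0.248, 0.021], 0.86)] [(1589, 0.89)]
bottle [([0.767, -0.232, 0.125], 0.72), ([0.668, 0.027, 0.11], 0.35)] [(1042, 0.66)]
pliers [([0.806, 0.008, 0.011], 0.96), ([0.665, 0.032, 0.105], 0.75)] [(629, 0.68)]
lip_edge [([0.565, 0.022, 0.046], 0.61)] [(6516, 0.85), (2314, 0.64)]
```

```bash
python3 -c "
import cv2,numpy as np
a=cv2.imread('pics/s0.png');b=cv2.imread('pics/t0.png')
cv2.imwrite('pics/top_x.png',cv2.resize(b,None,fx=1.5,fy=1.5));cv2.imwrite('pics/sc_x.png',cv2.resize(a,None,fx=1.5,fy=1.5))"
```

```text
(no output)
```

View pics/top_x.png

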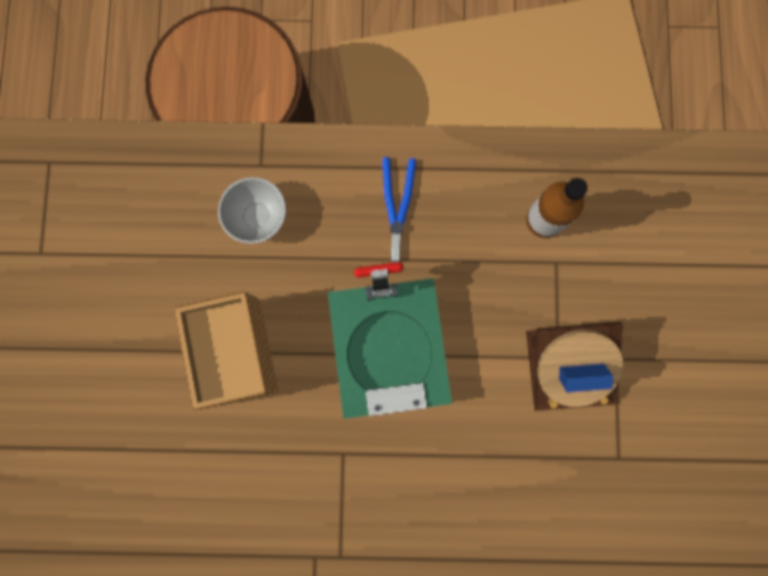

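View pics/sc_x.png

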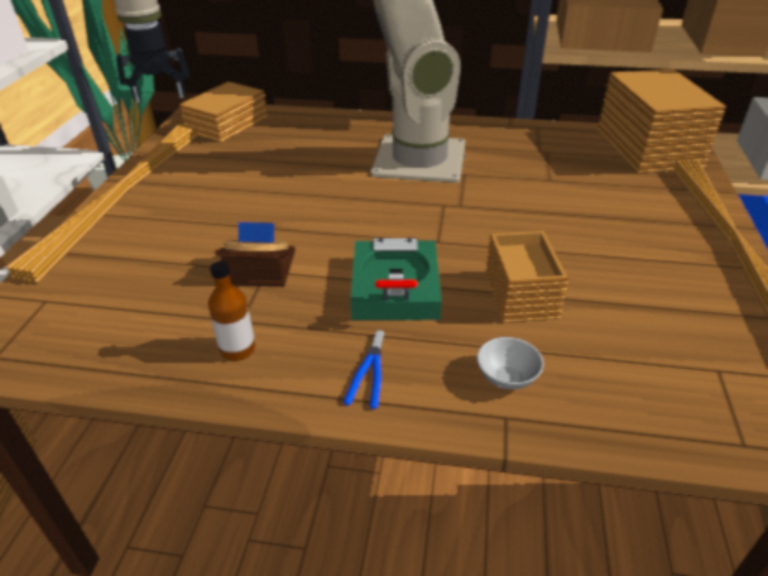

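```bash
cat > meas.py <<'E'
from h import *
np.set_printoptions(precision=4,suppress=True)
d=np.load("top.npz"); C=d["C"]; hsv=cv2.cvtColor(d["img"],cv2.COLOR_RGB2HSV); H,S,V=[hsv[...,i].astype(int) for i in range(3)]
ok=d["d"]>0
fx=np.load("top_fixture.npy")|(np.hypot(C[...,0]-.57,C[...,1]-.02)<.16)
g=fx&ok&(C[...,2]>.038)&(C[...,2]<.056)&(C[...,0]<.72)
n,lab,st,_=cv2.connectedComponentsWithStats(g.astype(np.uint8)); g=lab==1+st[1:,4].argmax()
P=C[g]; r=cv2.minAreaRect(P[:,:2].astype(np.float32)); print("fixture rect",r, "z",np.median(P[:,2]))
b=cv2.boxPoints(r)
# white lip
wl=ok&(np.abs(C[...,0]-.52)<.06)&(np.abs(C[...,1]-.02)<.09)&(C[...,2]>.04)&(S<60)&(V>120)
r2=cv2.minAreaRect(C[wl][:,:2].astype(np.float32)); print("lip",r2,np.median(C[wl][:,2]))
fl=ok&(np.hypot(C[...,0]-.575,C[...,1]-.017)<.075)&(C[...,2]<.032)&(C[...,2]>.015)
print("floor z",np.median(C[fl][:,2]),"encl", cv2.minEnclosingCircle(C[fl][:,:2].astype(np.float32)))
red=ok&((H<8)|(H>172))&(S>190)&(V>120)&(C[...,2]>.06)&(np.abs(C[...,0]-.67)<.06)&(np.abs(C[...,1]-.03)<.08)
Q=C[red]; print("bar med",np.median(Q,0),Q.min(0),Q.max(0),cv2.minAreaRect(Q[:,:2].astype(np.float32)))
# plate
rg=ok&(np.hypot(C[...,0]-.55,C[...,1]+.27)<.11)
blue=rg&(H>100)&(H<130)&(S>150); pale=rg&(H>8)&(H<25)&(V>130)&(C[...,2]>.025)&np.load("top_plate.npy")
pale=cv2.erode((pale).astype(np.uint8),np.ones((3,3)))>0
A=C[pale]; 
for _ in range(3):
    c=A.mean(0); n=np.linalg.svd(A-c)[2][2]; n*=np.sign(n[2]); A=A[np.abs((A-c)@n)<.004]
print("plate normal",n,"tilt",np.degrees(np.arccos(n[2])),"az",np.degrees(np.arctan2(n[1],n[0])),len(A))
ex=np.array([1,0,-n[0]/n[2]]);ex/=np.linalg.norm(ex);ey=np.cross(n,ex)
pm=rg&np.load("top_plate.npy")&(np.abs((C-c)@n)<.006)
uv=np.stack([(C[pm]-c)@ex,(C[pm]-c)@ey],1).astype(np.float32); cc,rad=cv2.minEnclosingCircle(uv)
top=c+cc[0]*ex+cc[1]*ey; print("plate top centre",top,"rad",rad,"underside",top-.012*n)
B=C[blue]; hb=(B-c)@n; print("rib h pct",np.percentile(hb,[5,50,95]))
T=B[hb>.034]; uv=np.stack([(T-c)@ex,(T-c)@ey],1).astype(np.float32); rr=cv2.minAreaRect(uv); print(rr)
bx=cv2.boxPoints(rr); e=[bx[1]-bx[0],bx[2]-bx[1]]; e=max(e,key=np.linalg.norm); l=e[0]*ex+e[1]*ey; print("rib dir yaw",np.degrees(np.arctan2(l[1],l[0])),"l",l/np.linalg.norm(l))
print("rib top ctr",c+rr[0][0]*ex+rr[0][1]*ey+np.median((T-c)@n)*n)
E
python3 meas.py
```

```text
fixture rect ((0.560295820236206, 0.013875000178813934), (0.20024701952934265, 0.17022517323493958), 8.682836532592773) z 0.046574606750639354
lip ((0.47997090220451355, 0.0026677101850509644), (0.038039542734622955, 0.09159763157367706), 8.82567310333252) 0.05222959446783958
floor z 0.025243183245614437 encl ((0.5509777069091797, 0.012378960847854614), 0.06680598109960556)
bar med [0.6734 0.0359 0.1079] [ 0.6618 -0.0023  0.1023] [0.683  0.0673 0.1124] ((0.6726651787757874, 0.032384105026721954), (0.01351319532841444, 0.07080021500587463), 8.966590881347656)
plate normal [-0.498  -0.0472  0.8659] tilt 30.016960556346096 az -174.58706079084035 1165
plate top centre [ 0.5299 -0.2824  0.0616] rad 0.06619034707546234 underside [ 0.5359 -0.2819  0.0512]
rib h pct [0.0141 0.038  0.0419]
((-0.009367437101900578, -0.008298549801111221), (0.022713148966431618, 0.06696844100952148), 2.9601054191589355)
rib dir yaw -86.08542289343792 l [ 0.0683 -0.9976 -0.0151]
rib top ctr [ 0.511  -0.2821  0.0966]
```

{"op": "carry_out", "data": {
  "deltas": [
    [0.4, -0.2, 0, 0, 1],
    [0.8, -0.4, 0, 0, 1],
    [1, -0.5, 0, 0, 1]
  ],
  "force": 60
}}

```text
clock: 2.48
position: [0.3732, -0.4301, 0.2536]
ee_rot: [0.975, 0.221, 0.0, 0.0]
ft_force: [0.1, -0.1, 0.1]
grip_width: 1.0
grasp_force: 0.0
```

{"op": "carry_out", "data": {
  "deltas": [
    [0.4, -0.2, 0, 0.3, 1],
    [0.8, -0.4, -0.2, 0.6, 1],
    [1, -0.49, -0.2, 0.69, 1],
    [1, -0.49, -0.2, 0.69, 1],
    [1, -0.49, -0.2, 0.69, 1]
  ]
}}

```text
clock: 3.1
position: [0.4748, -0.3025, 0.2832]
ee_rot: [0.999, 0.041, -0.0, 0.0]
ft_force: [-0.6, -1.0, 0.9]
grip_width: 0.999
grasp_force: 0.0
```

```bash
cat > to.py <<'E'
import sys
from h import *
from scipy.spatial.transform import Rotation as Ro
o=manip.get_obs(); R=Ro.from_quat(o["ee_rot"]).as_matrix(); p=o["position"]
yaw=np.degrees(np.arctan2(R[1,0],R[0,0]))
print("clk",round(o["clock"],2),"p",p.round(4),"yaw",yaw.round(2),"f",o["ft_force"].round(1),"w",round(o["grip_width"],3),"gf",round(o["grasp_force"],1))
a=list(map(float,sys.argv[1:]))
for i in range(0,len(a)-3,4):
    d=R.T@(np.array(a[i:i+3])-p)/.15; print(d.round(3), "spin",round((yaw-a[i+3])/30,3))
E
python3 to.py .517 -.283 .2 4.7 .517 -.283 .13 4.7 .517 -.283 .082 4.7
```

```text
clk 3.1 p [ 0.4748 -0.3025  0.2832] yaw 4.68 f [-0.6 -1.   0.9] w 0.999 gf 0.0
[ 0.291 -0.107  0.554] spin -0.001
[ 0.291 -0.107  1.021] spin -0.001
[ 0.291 -0.107  1.341] spin -0.001
```

{"op": "carry_out", "data": {
  "deltas": [
    [0.29, -0.11, 0.2, 0, 1],
    [0.29, -0.11, 0.55, 0, 1],
    [0.29, -0.11, 0.9, 0, 1],
    [0.29, -0.11, 0.9, 0, 1],
    [0.29, -0.11, 0.9, 0, 1]
  ]
}}

```text
clock: 3.72
position: [0.5176, -0.2833, 0.1504]
ee_rot: [0.999, 0.04, 0.001, 0.001]
ft_force: [0.5, 0.5, 0.1]
grip_width: 0.998
grasp_force: 0.0
```

```bash
python3 to.py .517 -.283 .090 4.7 .517 -.283 .082 4.7
```

```text
clk 3.73 p [ 0.5176 -0.2833  0.1504] yaw 4.59 f [0.5 0.5 0.1] w 0.998 gf 0.0
[-0.005 -0.003  0.403] spin -0.004
[-0.005 -0.003  0.456] spin -0.004
```

{"op": "carry_out", "data": {
  "deltas": [
    [0, 0, 0.2, 0, 1],
    [0, 0, 0.35, 0, 1],
    [0, 0, 0.43, 0, 1],
    [0, 0, 0.43, 0, 1],
    [0, 0, 0.43, 0, 1]
  ]
}}

```text
clock: 4.35
position: [0.5181, -0.2825, 0.0854]
ee_rot: [0.999, 0.041, 0.001, 0.001]
ft_force: [-0.5, 0.1, -0.4]
grip_width: 0.997
grasp_force: 0.0
```

{"op": "carry_out", "data": {
  "deltas": [
    [0, 0, 0, 0, 0.5],
    [0, 0, 0, 0, 0.3],
    [0, 0, 0, 0, 0],
    [0, 0, 0, 0, 0],
    [0, 0, 0, 0, 0],
    [0, 0, 0, 0, 0]
  ],
  "force": 60
}}

```text
clock: 5.1
position: [0.5178, -0.2824, 0.0853]
ee_rot: [0.999, 0.041, 0.001, 0.001]
ft_force: [-2.2, -1.2, 7.4]
grip_width: 0.809
grasp_force: 67.8
```

{"op": "carry_out", "data": {
  "deltas": [
    [0, 0, -0.1, 0, 0],
    [0, 0, -0.3, 0, 0],
    [0, 0, -0.6, 0, 0],
    [0, 0, -0.9, 0, 0],
    [0, 0, -0.9, 0, 0],
    [0, 0, -0.9, 0, 0]
  ]
}}

```text
clock: 5.85
position: [0.517, -0.2819, 0.2187]
ee_rot: [0.999, 0.041, -0.0, -0.0]
ft_force: [-0.1, -0.1, -2.1]
grip_width: 0.804
grasp_force: 68.8
```

```bash
cat > tilt.py <<'E'
import sys
from h import *
np.set_printoptions(precision=4,suppress=True)
from scipy.spatial.transform import Rotation as Ro
o=manip.get_obs(); R=Ro.from_quat(o["ee_rot"]).as_matrix(); g=o["position"]+.003*R[:,2]
for c in sys.argv[2:]:
    p=camera(c); save(p,sys.argv[1]+c); C=cloud(p); m=outline_of("plate",p); print(c,[(int(x["region"].sum()),round(x["conf"],2)) for x in m])
    hsv=cv2.cvtColor(p["img"],cv2.COLOR_RGB2HSV); H,S,V=[hsv[...,i].astype(int) for i in range(3)]
    L=(C-g)@R   # tool frame about grasp pt
    near=(p["depth"]>0)&(np.abs(L[...,0])<.09)&(np.abs(L[...,1])<.075)&(L[...,2]>-.03)&(L[...,2]<.09)
    pale=near&(H>8)&(H<25)&(V>110)&(S>40)&(C[...,2]>.055)
    pale=cv2.erode(pale.astype(np.uint8),np.ones((3,3)))>0
    A=L[pale]
    if len(A)<50: print("few",len(A)); continue
    best=None; rng=np.random.default_rng(0)
    for _ in range(400):
        a=A[rng.choice(len(A),3)]; n=np.cross(a[1]-a[0],a[2]-a[0])
        if np.linalg.norm(n)<1e-6: continue
        n/=np.linalg.norm(n); k=np.abs((A-a[0])@n)<.003
        if best is None or k.sum()>best.sum(): best=k
    A=A[best]; q=A.mean(0); n=np.linalg.svd(A-q)[2][2]; n*=-np.sign(n[2])
    print(len(best),len(A),"normal in tool",n,"tilt x",np.degrees(np.arctan2(-n[0],-n[2])),"dist grasp->top face along n",-(q@n))
    near2=near&(np.abs((L-q)@n)<.005)
    e=np.array([-n[2],0,n[0]]); e/=np.linalg.norm(e); 
    s=(L[near2])@e; y=L[near2][:,1]; print("along-slope range",s.min(),s.max(),"y range",y.min(),y.max())
E
python3 tilt.py a top scene
```

```text
top [(1933, 0.7)]
1343 1293 normal in tool [-0.4962  0.0047 -0.8682] tilt x 29.748674889504603 dist grasp->top face along n 0.023835100568595446
along-slope range -0.06605614485546467 0.06385729526562722 y range -0.06480284883866128 0.053504011275706524
scene [(548, 0.93), (1309, 0.56), (286, 0.24)]
95 95 normal in tool [-0.474   0.0067 -0.8805] tilt x 28.293577923812304 dist grasp->top face along n 0.028347549835291478
along-slope range -0.011824524977320667 0.06503458551363087 y range -0.06592132415466635 0.055944728084302425
```

```bash
python3 to.py .5482 .012 .2187 8.75
```

```text
clk 6.05 p [ 0.5167 -0.2818  0.2176] yaw 4.67 f [ 0.   0.4 -1.7] w 0.811 gf 68.8
[ 0.369 -1.935 -0.006] spin -0.136
```

{"op": "carry_out", "data": {
  "deltas": [
    [0.05, -0.25, 0, 0, 0],
    [0.1, -0.5, 0, 0, 0],
    [0.15, -0.75, 0, 0, 0],
    [0.19, -0.96, 0, 0, 0],
    [0.19, -0.96, 0, 0, 0]
  ]
}}

```text
clock: 6.68
position: [0.5342, -0.133, 0.2183]
ee_rot: [0.999, 0.043, -0.0, -0.001]
ft_force: [0.2, -0.1, -1.9]
grip_width: 0.807
grasp_force: 68.7
```

{"op": "carry_out", "data": {
  "deltas": [
    [0.05, -0.25, 0, -0.04, 0],
    [0.1, -0.5, 0, -0.08, 0],
    [0.15, -0.75, 0, -0.136, 0],
    [0.18, -0.97, 0, -0.136, 0],
    [0.18, -0.97, 0, -0.136, 0],
    [0.18, -0.97, 0, -0.136, 0]
  ]
}}

```text
clock: 7.42
position: [0.549, 0.0095, 0.2184]
ee_rot: [0.997, 0.076, -0.0, 0.0]
ft_force: [0.7, -0.9, -0.9]
grip_width: 0.808
grasp_force: 68.6
```

```bash
python3 to.py .5482 .012 .12 8.75 .5482 .012 .094 8.75
```

```text
clk 7.42 p [0.549  0.0095 0.2184] yaw 8.67 f [ 0.7 -0.9 -0.9] w 0.808 gf 68.6
[-0.002 -0.017  0.656] spin -0.003
[-0.002 -0.018  0.829] spin -0.003
```

{"op": "carry_out", "data": {
  "deltas": [
    [0, -0.015, 0.25, 0, 0],
    [0, -0.015, 0.5, 0, 0],
    [0, -0.015, 0.7, 0, 0],
    [0, -0.015, 0.7, 0, 0],
    [0, -0.015, 0.7, 0, 0]
  ]
}}

```text
clock: 8.05
position: [0.5494, 0.0124, 0.115]
ee_rot: [0.997, 0.076, 0.001, 0.0]
ft_force: [1.3, 0.7, -0.4]
grip_width: 0.804
grasp_force: 68.6
```

```bash
python3 to.py .5482 .012 .094 8.75; python3 tilt.py b top; python3 -c "
import cv2
a=cv2.imread('pics/btop.png')[150:310,180:340];cv2.imwrite('pics/b_x.png',cv2.resize(a,None,fx=3.7,fy=3.7))"
```

```text
clk 8.05 p [0.5494 0.0124 0.115 ] yaw 8.68 f [ 1.3  0.7 -0.4] w 0.804 gf 68.6
[-0.009  0.002  0.14 ] spin -0.002
top []
few 0
```

View pics/b_x.png

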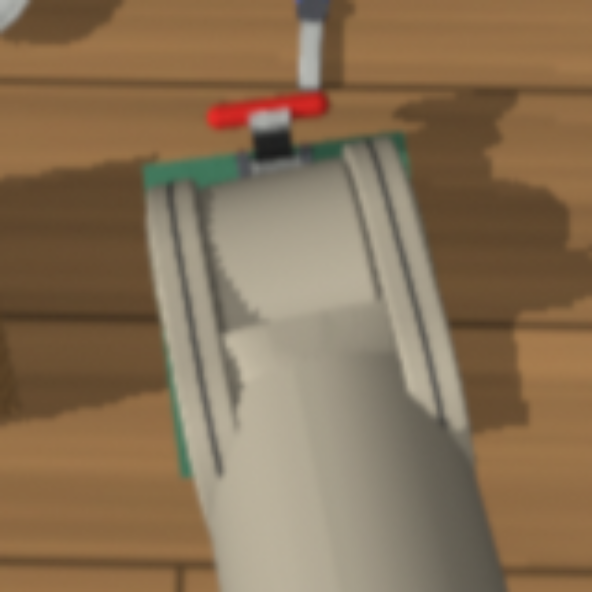

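{"op": "carry_out", "data": {
  "deltas": [
    [-0.007, 0, 0.06, 0, 0],
    [-0.007, 0, 0.11, 0, 0],
    [-0.007, 0, 0.15, 0, 0],
    [-0.007, 0, 0.15, 0, 0],
    [-0.007, 0, 0.15, 0, 0]
  ],
  "force": 40
}}

```text
clock: 8.78
position: [0.548, 0.0131, 0.0916]
ee_rot: [0.997, 0.076, 0.0, 0.0]
ft_force: [-1.2, 0.6, 4.3]
grip_width: 0.812
grasp_force: 69.6
```

```bash
python3 to.py; python3 tilt.py c scene; python3 -c "
import cv2
a=cv2.imread('pics/cscene.png')[120:240,200:360];cv2.imwrite('pics/c_x.png',cv2.resize(a,None,fx=5,fy=5))"
```

```text
clk 8.78 p [0.548  0.0131 0.0916] yaw 8.76 f [-1.2  0.6  4.3] w 0.812 gf 69.6
scene [(594, 0.86)]
132 104 normal in tool [-0.4443  0.0006 -0.8959] tilt x 26.378655430957693 dist grasp->top face along n 0.022424690434567428
along-slope range -0.07084438119259576 0.06611843479529707 y range -0.07303672882217456 0.07480765823476605
```

View pics/c_x.png

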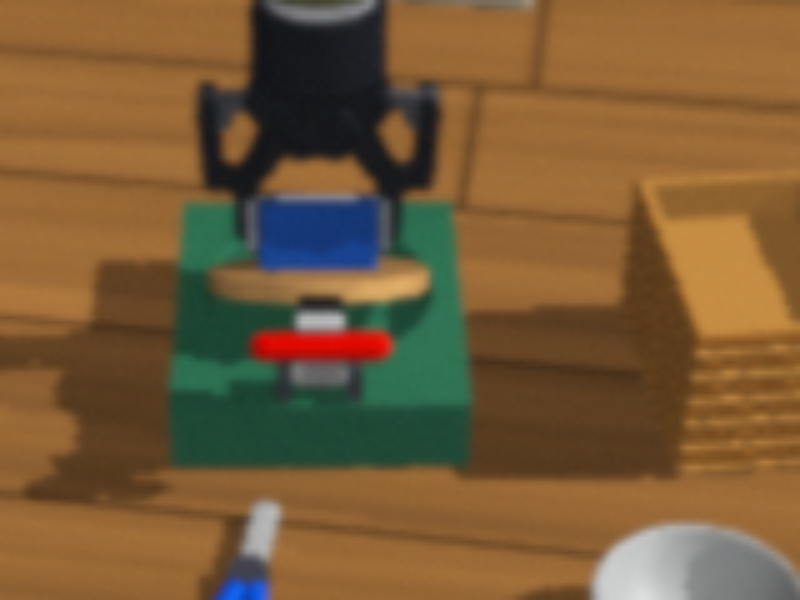

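{"op": "carry_out", "data": {
  "deltas": [
    [0, 0, 0, 0, 0],
    [0, 0, 0, 0, 0],
    [0.016, 0, 0.017, 0, 0],
    [0.032, 0, 0.034, 0, 0],
    [0.049, 0, 0.051, 0, 0],
    [0.049, 0, 0.051, 0, 0],
    [0.049, 0, 0.051, 0, 0]
  ],
  "force": 30
}}

```text
clock: 9.75
position: [0.5568, 0.0143, 0.0853]
ee_rot: [0.997, 0.076, 0.002, 0.0]
ft_force: [1.2, -0.7, 11.8]
grip_width: 0.805
grasp_force: 71.7
```

```bash
python3 to.py; python3 tilt.py d scene
```

```text
clk 9.75 p [0.5568 0.0143 0.0853] yaw 8.75 f [ 1.2 -0.7 11.8] w 0.805 gf 71.7
scene [(757, 0.83)]
162 135 normal in tool [-0.3004 -0.0059 -0.9538] tilt x 17.479232065254013 dist grasp->top face along n 0.02028797139706937
along-slope range -0.07224520319538726 0.06307447988101018 y range -0.07330100143629228 0.07496363709045184
```

{"op": "carry_out", "data": {
  "deltas": [
    [-0.03, -0.005, -0.005, 0, 0],
    [-0.06, -0.006, -0.005, 0, 0],
    [-0.09, -0.006, -0.005, 0, 0],
    [-0.113, -0.006, -0.005, 0, 0],
    [-0.113, -0.006, -0.005, 0, 0],
    [-0.113, -0.006, -0.005, 0, 0]
  ]
}}

```text
clock: 10.6
position: [0.5395, 0.0128, 0.0855]
ee_rot: [0.997, 0.076, 0.002, -0.0]
ft_force: [2.2, 0.9, 7.5]
grip_width: 0.809
grasp_force: 70.8
```

```bash
python3 to.py; python3 tilt.py e scene
```

```text
clk 10.6 p [0.5395 0.0128 0.0855] yaw 8.76 f [2.2 0.9 7.5] w 0.809 gf 70.8
scene [(709, 0.94), (2270, 0.51), (486, 0.5)]
149 131 normal in tool [-0.3236 -0.0017 -0.9462] tilt x 18.877822931421868 dist grasp->top face along n 0.020664011103973215
along-slope range -0.07287252348859762 0.06472347182794344 y range -0.07469953784280976 0.07318723281589318
```

{"op": "carry_out", "data": {
  "deltas": [
    [0.018, 0.006, 0.025, 0, 0],
    [0.036, 0.012, 0.05, 0, 0],
    [0.053, 0.012, 0.073, 0, 0],
    [0.053, 0.012, 0.073, 0, 0],
    [0.053, 0.012, 0.073, 0, 0]
  ]
}}

```text
clock: 11.32
position: [0.5494, 0.0136, 0.0758]
ee_rot: [0.997, 0.077, 0.004, -0.001]
ft_force: [6.4, 3.8, 12.5]
grip_width: 0.806
grasp_force: 74.5
```

```bash
python3 to.py; python3 tilt.py f scene
```

```text
clk 11.32 p [0.5494 0.0136 0.0758] yaw 8.79 f [ 6.4  3.8 12.5] w 0.806 gf 74.5
scene [(725, 0.82)]
90 90 normal in tool [-0.2403  0.0024 -0.9707] tilt x 13.905877666192335 dist grasp->top face along n 0.022140553698777304
along-slope range -0.04782600628209845 0.060553790354659354 y range -0.07492626338737608 0.07441408970280468
```

{"op": "carry_out", "data": {
  "deltas": [
    [0.01, 0.006, 0.025, 0, 0],
    [0.02, 0.008, 0.045, 0, 0],
    [0.027, 0.008, 0.065, 0, 0],
    [0.027, 0.008, 0.065, 0, 0],
    [0.027, 0.008, 0.065, 0, 0]
  ]
}}

```text
clock: 12.05
position: [0.5545, 0.0134, 0.0667]
ee_rot: [0.997, 0.077, 0.005, -0.001]
ft_force: [9.0, 4.4, 14.5]
grip_width: 0.804
grasp_force: 77.8
```

```bash
python3 to.py; python3 tilt.py g scene; python3 -c "
import cv2
a=cv2.imread('pics/gscene.png')[120:240,200:360];cv2.imwrite('pics/g_x.png',cv2.resize(a,None,fx=5,fy=5))"
```

```text
clk 12.05 p [0.5545 0.0134 0.0667] yaw 8.81 f [ 9.   4.4 14.5] w 0.804 gf 77.8
scene [(604, 0.95)]
few 0
```

View pics/g_x.png

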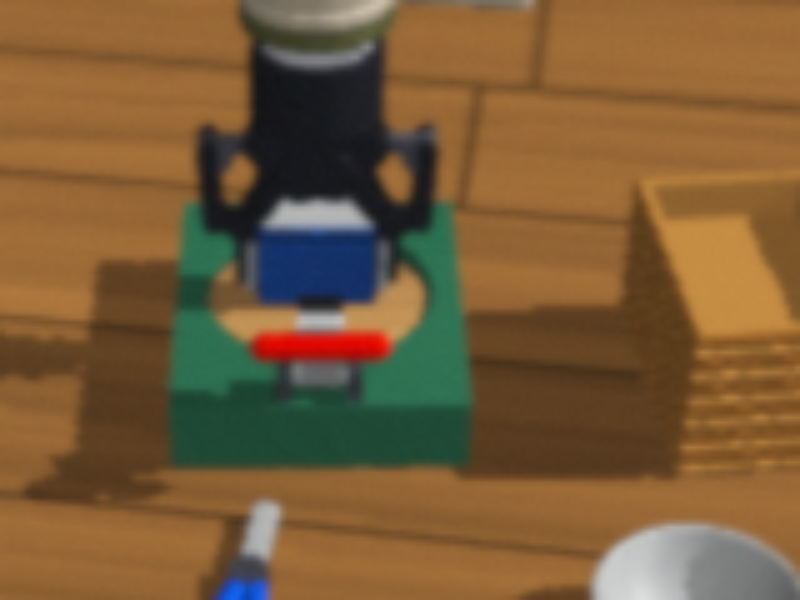

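{"op": "carry_out", "data": {
  "deltas": [
    [0.006, 0, 0.015, 0, 0],
    [0.01, 0, 0.03, 0, 0],
    [0.01, 0, 0.035, 0, 0],
    [0.01, 0, 0.035, 0, 0]
  ]
}}

```text
clock: 12.65
position: [0.5562, 0.0132, 0.0618]
ee_rot: [0.997, 0.077, 0.005, -0.001]
ft_force: [8.0, 3.9, 17.3]
grip_width: 0.808
grasp_force: 80.1
```

```bash
python3 to.py
```

```text
clk 12.65 p [0.5562 0.0132 0.0618] yaw 8.79 f [ 8.   3.9 17.3] w 0.808 gf 80.1
```

{"op": "carry_out", "data": {
  "deltas": [
    [0, 0, 0, 0, 0.5],
    [0, 0, 0, 0, 1],
    [0, 0, 0, 0, 1],
    [0, 0, 0, 0, 1],
    [0, 0, -0.15, 0, 1],
    [0, 0, -0.4, 0, 1],
    [0, 0, -0.8, 0, 1],
    [0, 0, -1, 0, 1],
    [0, 0, -1, 0, 1]
  ]
}}

```text
clock: 13.78
position: [0.5529, 0.0117, 0.2108]
ee_rot: [0.997, 0.076, 0.002, 0.0]
ft_force: [0.3, -0.9, -1.0]
grip_width: 0.995
grasp_force: 0.0
```

{"op": "carry_out", "data": {
  "deltas": [
    [-0.3, 0, 0, 0, 1],
    [-0.7, 0, 0, 0, 1],
    [-1, 0, 0, 0, 1],
    [-1, 0, 0, 0, 1]
  ]
}}

```text
clock: 14.28
position: [0.4007, -0.0122, 0.2073]
ee_rot: [0.997, 0.075, -0.001, 0.001]
ft_force: [0.8, 0.0, 0.8]
grip_width: 1.004
grasp_force: 0.0
```

```bash
cat > chk.py <<'E'
import sys
from h import *
np.set_printoptions(precision=4,suppress=True)
p=camera("top"); save(p,sys.argv[1]); C=cloud(p); hsv=cv2.cvtColor(p["img"],cv2.COLOR_RGB2HSV); H,S,V=[hsv[...,i].astype(int) for i in range(3)]
F=np.array([.5507,.0124]); near=(p["depth"]>0)&(np.hypot(C[...,0]-F[0],C[...,1]-F[1])<.075)
pale=near&(H>8)&(H<28)&(V>90)&(C[...,2]<.06)&(C[...,2]>.028); er=cv2.erode(pale.astype(np.uint8),np.ones((3,3)))>0
A=C[er]; 
for _ in range(3):
    c=A.mean(0); n=np.linalg.svd(A-c)[2][2]; n*=np.sign(n[2]); A=A[np.abs((A-c)@n)<.003]
print(len(A),"normal",n,"tilt rad",np.arccos(n[2]),"z at F",c[2]-((F-c[:2])@n[:2])/n[2])
print("circ",cv2.minEnclosingCircle(C[pale][:,:2].astype(np.float32)))
B=C[near&(H>100)&(H<130)&(S>150)&(C[...,2]>.06)]; print("rib top",len(B),np.median(B,0) if len(B) else "", cv2.minAreaRect(B[:,:2].astype(np.float32)) if len(B) else "")
red=(p["depth"]>0)&((H<8)|(H>172))&(S>190)&(V>120)&(C[...,2]>.05)&(np.hypot(C[...,0]-F[0],C[...,1]-F[1])<.2)
Q=C[red]; print("bar",len(Q),np.median(Q,0) if len(Q) else "")
cv2.imwrite(f"pics/{sys.argv[1]}_x.png",cv2.resize(p["img"][150:310,180:340,::-1],None,fx=3.7,fy=3.7))
E
python3 to.py; python3 chk.py h
```

```text
clk 14.28 p [ 0.4007 -0.0122  0.2073] yaw 8.64 f [0.8 0.  0.8] w 1.004 gf 0.0
1400 normal [0.0029 0.0015 1.    ] tilt rad 0.003224845378169847 z at F 0.03725103469118463
circ ((0.5507420301437378, 0.011466523632407188), 0.06544581055641174)
rib top 233 [0.5512 0.0112 0.0774] ((0.5506131649017334, 0.010603651404380798), (0.018403062596917152, 0.06483740359544754), 8.730382919311523)
bar 132 [0.6734 0.0359 0.1078]
```

View pics/h_x.png

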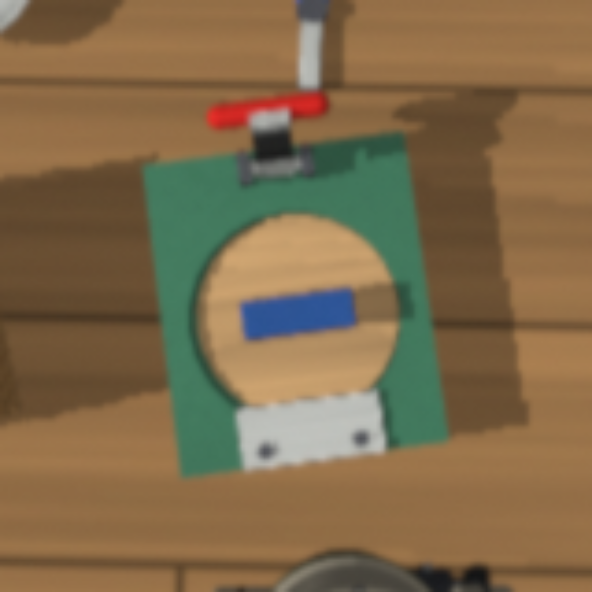

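{"op": "carry_out", "data": {
  "deltas": [
    [0.3, 0, 0, 0, -0.3],
    [0.7, -0.01, 0, 0, -1],
    [1, -0.01, 0, 0, -1],
    [1, -0.01, 0, 0, -1]
  ]
}}

```text
clock: 14.82
position: [0.5539, 0.0142, 0.206]
ee_rot: [0.997, 0.077, -0.001, -0.001]
ft_force: [-0.2, 0.7, 0.7]
grip_width: 0.144
grasp_force: 0.0
```

{"op": "carry_out", "data": {
  "deltas": [
    [0.3, 0, 0, 0, -1],
    [0.7, 0, 0, 0, -1],
    [1, 0, 0, 0, -1],
    [1, 0, 0, 0, -1],
    [1, 0, 0, 0, -1]
  ]
}}

```text
clock: 15.45
position: [0.6992, 0.0361, 0.2075]
ee_rot: [0.997, 0.076, -0.001, -0.0]
ft_force: [0.1, -0.6, -0.1]
grip_width: 0.004
grasp_force: 0.0
```

```bash
cat > fx.py <<'E'
import sys,subprocess
import numpy as np
a=list(map(float,sys.argv[1:])); o=[]; t=np.radians(8.75)
for x,z in zip(a[::2],a[1::2]): o+=[.5507+x/1000*np.cos(t),.0124+x/1000*np.sin(t),z/1000+.022,8.75]
subprocess.run(["python3","to.py"]+[str(v) for v in o])
E
python3 fx.py 162 150 162 92 143 92 125 98 107 102 90 100 80 92
```

```text
clk 15.45 p [0.6992 0.0361 0.2075] yaw 8.77 f [ 0.1 -0.6 -0.1] w 0.004 gf 0.0
[0.078 0.006 0.237] spin 0.001
[0.078 0.006 0.623] spin 0.001
[-0.048  0.006  0.624] spin 0.001
[-0.169  0.006  0.584] spin 0.001
[-0.289  0.006  0.557] spin 0.001
[-0.402  0.006  0.571] spin 0.001
[-0.468  0.006  0.624] spin 0.001
```

{"op": "carry_out", "data": {
  "deltas": [
    [0.08, 0, 0, 0, -1],
    [0.08, 0, 0.3, 0, -1],
    [0.08, 0, 0.62, 0, -1],
    [0.08, 0, 0.62, 0, -1],
    [0.02, 0, 0.62, 0, -1],
    [-0.05, 0, 0.62, 0, -1],
    [-0.11, 0, 0.6, 0, -1],
    [-0.17, 0, 0.58, 0, -1],
    [-0.23, 0, 0.57, 0, -1],
    [-0.29, 0, 0.56, 0, -1],
    [-0.29, 0, 0.56, 0, -1]
  ]
}}

```text
clock: 16.82
position: [0.6557, 0.0289, 0.1242]
ee_rot: [0.997, 0.076, -0.001, 0.0]
ft_force: [1.1, 0.4, -0.2]
grip_width: -0.0
grasp_force: 0.0
```

```bash
python3 fx.py 107 102 90 100 80 92; python3 - <<'E'
from h import *
p=camera("scene"); save(p,"i"); cv2.imwrite("pics/i_x.png",cv2.resize(p["img"][120:240,200:360,::-1],None,fx=5,fy=5))
E
```

```text
clk 16.82 p [0.6557 0.0289 0.1242] yaw 8.74 f [ 1.1  0.4 -0.2] w -0.0 gf 0.0
[0.005 0.002 0.001] spin -0.0
[-0.109  0.002  0.015] spin -0.0
[-0.175  0.002  0.068] spin -0.0
```

View pics/i_x.png

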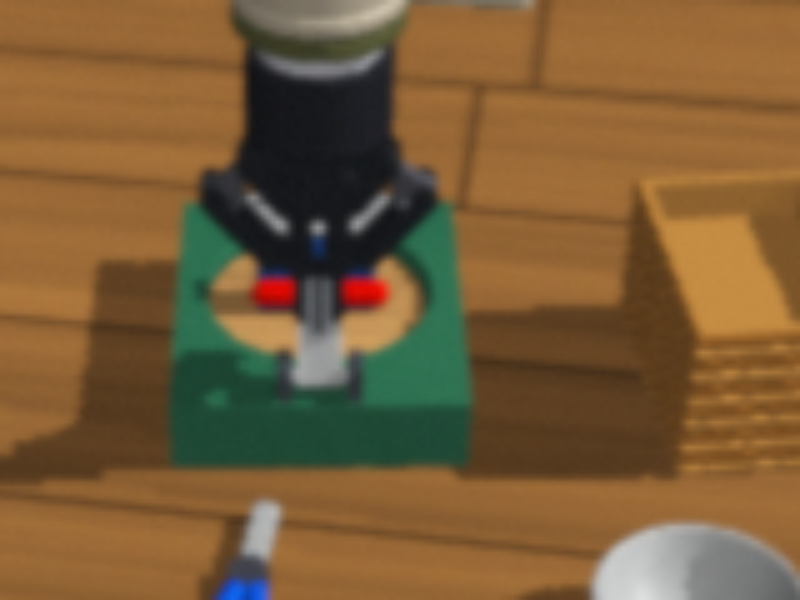

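{"op": "carry_out", "data": {
  "deltas": [
    [-0.05, 0, 0.007, 0, -1],
    [-0.11, 0, 0.015, 0, -1],
    [-0.145, 0, 0.04, 0, -1],
    [-0.18, 0, 0.065, 0, -1],
    [-0.18, 0, 0.065, 0, -1],
    [-0.16, 0, -0.1, 0, -1],
    [-0.16, 0, -0.25, 0, -1],
    [-0.16, 0, -0.25, 0, -1],
    [-0.35, 0, -0.25, 0, -1],
    [-0.35, 0, -0.25, 0, -1]
  ]
}}

```text
clock: 18.12
position: [0.6033, 0.0208, 0.1608]
ee_rot: [0.997, 0.076, -0.001, 0.0]
ft_force: [0.2, 0.1, -0.5]
grip_width: 0.002
grasp_force: 0.0
```

```bash
python3 fx.py 54 108 50 90 47 77 47 75
```

```text
clk 18.12 p [0.6033 0.0208 0.1608] yaw 8.74 f [ 0.2  0.1 -0.5] w 0.002 gf 0.0
[0.005 0.002 0.206] spin -0.0
[-0.021  0.002  0.326] spin -0.0
[-0.041  0.002  0.412] spin -0.0
[-0.041  0.002  0.426] spin -0.0
```

{"op": "carry_out", "data": {
  "deltas": [
    [0, 0, 0.15, 0, -1],
    [0, 0, 0.22, 0, -1],
    [-0.01, 0, 0.28, 0, -1],
    [-0.02, 0, 0.34, 0, -1],
    [-0.035, 0, 0.39, 0, -1],
    [-0.04, 0, 0.415, 0, -1],
    [-0.04, 0, 0.43, 0, -1],
    [-0.04, 0, 0.43, 0, -1]
  ]
}}

```text
clock: 19.12
position: [0.599, 0.0204, 0.0987]
ee_rot: [0.997, 0.076, -0.0, 0.0]
ft_force: [-8.4, -0.3, 14.7]
grip_width: -0.005
grasp_force: 7.3
```

{"op": "carry_out", "data": {
  "deltas": [
    [0, 0, 0.01, 0, -1],
    [0, 0, 0.015, 0, -1],
    [0, 0, 0.015, 0, -1]
  ]
}}

```text
clock: 19.5
position: [0.5991, 0.0204, 0.0982]
ee_rot: [0.997, 0.076, 0.0, 0.001]
ft_force: [-17.1, -2.2, 30.2]
grip_width: 0.003
grasp_force: 15.8
```

{"op": "carry_out", "data": {
  "deltas": [
    [0, 0, -0.2, 0, -1],
    [0, 0, -0.6, 0, -1],
    [-0.3, 0, -0.9, 0, -1],
    [-0.7, 0, -0.9, 0, -1],
    [-1, 0, -0.9, 0, -1],
    [-1, 0, -0.9, 0, -1]
  ]
}}

```text
clock: 20.25
position: [0.449, -0.0032, 0.2306]
ee_rot: [0.997, 0.076, 0.001, 0.001]
ft_force: [0.2, -0.0, 0.3]
grip_width: 0.002
grasp_force: 0.0
```

{"op": "carry_out", "data": {
  "deltas": [
    [-0.4, 0, 0, 0, -1],
    [-0.5, 0, 0, 0, -1],
    [-0.5, 0, 0, 0, -1],
    [-0.5, 0, 0, 0, -1]
  ]
}}

```text
clock: 20.75
position: [0.3778, -0.0135, 0.2305]
ee_rot: [0.997, 0.077, 0.0, -0.0]
ft_force: [1.0, 0.1, -0.4]
grip_width: 0.002
grasp_force: 0.0
```

```bash
python3 to.py; python3 chk.py j
```

```text
clk 20.75 p [ 0.3778 -0.0135  0.2305] yaw 8.79 f [ 1.   0.1 -0.4] w 0.002 gf 0.0
1099 normal [0.0059 0.0027 1.    ] tilt rad 0.006526560266728588 z at F 0.03728839981395667
circ ((0.5517083406448364, 0.011661105789244175), 0.06629923731088638)
rib top 232 [0.5512 0.0112 0.0772] ((0.5505751967430115, 0.010612724348902702), (0.018389513716101646, 0.06474683433771133), 8.712753295898438)
bar 147 [0.5952 0.0189 0.0761]
```

View pics/j_x.png

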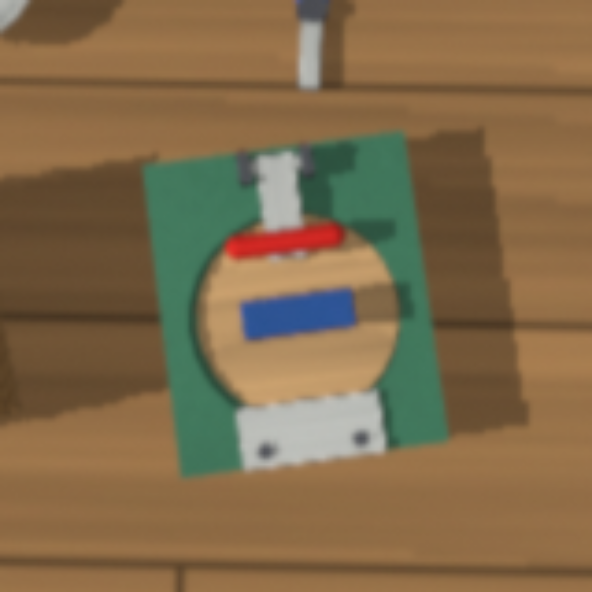

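```bash
python3 -c "
from workcell import ticket
print(ticket.hand_in())"
```

```text
the job is handed in; nothing more can be done
None
```

The plate is flat and home in the recess, the clamp is closed on it, the arm is clear, and the job was handed in at about 21 s; the last camera check agreed, but the hand-in returned no verdict.

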